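# Level the titration stirrer with the long wedge

### The arm

A 6-joint arm with a two-finger parallel gripper is mounted at the origin on the work surface. World frame = base frame: x ahead of the robot, y to its left, z up, the work surface at z = 0. Lengths are in m, angles in rad, forces in N, time in s.
With the tool pointing down it reaches from about 0.35 to 0.975 m from the base axis. Payload 4.9 kg.
Tool frame: the origin (TCP) lies at the very end of the fingers, on their centre line; the grasp point (between the pads) lies ctrl.grip_point_offset behind it (ctrl.grip_point_offset is the distance from the TCP to the grasp point, in m); z points along the fingers, y is the direction in which the jaws open and shut (so a half turn about z gives the same grasp; the last joint's range is limited). The gripper opens to 85 mm and grips with 20 to 120 N. Pads are 22 mm wide; open, the fingers measure 114 mm over their backs; the gripper's body (76 mm by 85 mm) begins 54 mm behind the grasp point. The pads swing forward as they close: fully open they stand 13 mm farther back than shut.
Start: joints at [-1.44, 0.053, 1.613, -0, 1.476, -0.119], TCP at [0.155, -0.606, 0.231] pointing down, gripper open.
Joint ranges: [-3.01, 3.01], [-1.01, 2.22], [0.06, 2.58], [-1.02, 4.17], [0.09, 2.62], [-3.14, 3.14]. Speed limits (rad/s): [2.57, 2.57, 3.14, 3.14, 3.14, 3.14].

### API

Orientations are given as a rotation vector (axis times angle).
In Python, from station import ctrl gives the robot as it stands. The module is installed in compiled form; this text tells all that it offers.
- The arm moves only by the shell command python3 -m creep 'ROWS' [FORCE]. ROWS is JSON, a list of rows, each a list of 5 numbers: the closure in counts, from 0 (fully open) to 255 (shut), then the shift along the tool's x, y, z in mm, then the turn about the tool's z in rad. A call has 1 to 12 rows; each row is the pose to reach, as a shift and turn from the pose commanded when the call began, along the tool's axes at that moment; what a row does not reach only later rows make up. A row lasts 1/12 s, in which the tool goes at most 41.7 mm and 7.16 degrees, less where a joint would pass 70% of its speed; a pose out of reach is approached as far as the arm can. A call with a gripper value outside its range is refused whole. The fingers move at their own pace and stop on an object; FORCE is the grip in N (left out, the last holds). Time passes only in rows, so rows that repeat a pose let the fingers close. It gives the time, the measured TCP pose, the force and the opening at its end, in the units of the state.
- ctrl.get_obs(): the state, without advancing time (a new reading comes with each control period).
- ctrl.get_image(name): name is "scene" or "side" or "wrist"; returns the picture (420x560x3 uint8, red, green, blue); there is no depth.
- ctrl.calibration(name): a dict with "fx", "fy", "cx", "cy" (pixels), "R" (3x3) and "t" (3): a world point X has camera coordinates R X + t. Camera axes: x right, y down, z forward; pixel columns grow to the right and rows downward; lengths in m; the calibration is good to about 2 mm. A picture is of the moment at which its call begins: read the wrist's pose just before it. calibration takes no time and is no camera call; for the wrist camera it gives the pose at the moment of the call.
- ctrl.finish_job(): hands the job in, once; it reports no verdict.
Trained networks look in the newest picture that a camera, given by its name, has taken for a name from the list of things; names that differ only in an ending like _2 or _b are one class to them, and where a whole thing is asked for, a point or a joint stands for the part that bears it (a point fixed in the world has none). Each returns a list of dicts, best first, with "conf" (0 to 1); they miss things now and then, are a little off and sometimes report something else, mostly with a low value. They report only what shows in the picture. A call takes as long as a camera call.
- ctrl.boxes_of(camera, label): "rect" ([left, top, width, height] in pixels, round what is visible of it).
- ctrl.outline_of(camera, label): "mask" (420x560 bool, what is visible of it) and "rect" ([left, top, width, height] in pixels, round what is visible of it).
The state is a dict: "t": time; "q": joint angles; "dq": joint speeds; "effort": joint torques, N m; "tool_pos": TCP position; "tool_rot": TCP orientation; "contact_force": force on the tool from outside, world axes, zero at the start; "wrist_torque": the same for the moment, N m; "opening": finger opening in m.
Only numpy, scipy, OpenCV 4.12 (cv2) and the standard library are available. Lean on these libraries where they do the work, as an engineer would, in place of code of your own. Each camera call takes 0.05 s, during which the arm holds its last target. There are 200 camera calls.

### The job

The nose of the magnetic stirrer sags because the pad of its front foot is missing. Push the long wedge with the upright grip block, thin end first, under that low front foot until the bubble of the level on the nose stands between its two black lines, then let go and leave the wedge lying flat there, carrying the stirrer.

Things in the scene. Friction and masses are not known exactly. Their poses are not given: they have to be found in the camera images.
- wedge: Long grey plastic wedge, 180 x 40 mm, 0.1-0.25 kg, flat on the bench. Its ramp rises from 3 mm at the thin tip to 29 mm over 150 mm; behind it a grip block 30 long, 40 wide, 50 tall, to pinch across the 40 mm from above. Origin: centre of underside; +x to the tip (tip x = +90, grip block's middle x = -75 mm). Not suited: a wedge half as long, too thin, and a flat block, too thick.
- stirrer: Grey magnetic stirrer: white round plate, rod, 90 mm wide nose with the level. Rocks freely on two rear feet that do not slide, 3.5 deg nose-down (start) to 2.5 up, 3 N on the nose foot. Origin: on the bench midway between the rear feet; +x along the nose to the low foot. When level, nose ends at x = 190, underside 28, level's top 70 mm high. Clear under the nose 45 mm either side of its middle.
- low_foot (a point): Lowest point of the round black foot (20 mm across) under the stirrer's nose, 170 mm along +x from the stirrer's origin. It starts 9 mm above the bench and is 19 mm above it when level: then about 95 mm of the long wedge reaches past the foot, pushed straight in along the nose. 10 mm of wedge travel moves the bubble about 3 mm.
- bubble (a joint): Bubble of the level on the nose: white bar 20 mm long in a yellow-green window, between two black lines with 30 mm between their inner faces. Value in m along the nose: 0 centred; negative: bubble towards the stirrer's rear, nose low (-0.018 at the start); positive: towards the nose end, nose too high. 5 mm is 1 degree of tilt.

How it is judged:
At the end, for the whole second after the job is handed in: The long wedge lies flat on the bench (within 6 degrees, underside less than 6 mm up), at rest, and carries the stirrer (more than 0.5 N between them); the bubble stands between the two black lines, within 5.5 mm of the centre (about 1 degree), and the stirrer is still (value of joint bubble between -0.0055 and 0.0055 m and contact force between wedge and stirrer above 0.5 N and angle between wedge's own z axis and vertical below 0.1 rad and height (world z) of wedge below 0.006 m and linear speed of wedge below 0.01 m/s and angular speed of stirrer below 0.03 rad/s); the robot touches nothing.
It also fails if it takes over 40 s, if anything falls off the work surface, if the arm or the gripper's body presses on something with over 40 N, if the wrist force passes 120 N, or if a joint passes its speed limit or range.

## Working session

There is one attempt and no reset: what is moved stays moved. The work goes in short steps, Python scripts to look and compute and a shell command to move; the robot and the scene stay as the last step left them, time stands still between calls to the robot, and variables do not carry over. Pictures are saved under pics/ and viewed, about 8 in all and at most 12, crops included, and the job is handed in when it is done.

```bash
mkdir -p pics; python3 - <<'E'
from station import ctrl
import cv2,numpy as np
o=ctrl.get_obs();print({k:np.round(v,3).tolist() for k,v in o.items()},ctrl.grip_point_offset)
ims=[]
for c in("scene","side"):
    im=ctrl.get_image(c);ims.append(im);cv2.imwrite(f"pics/{c}0.png",im[:,:,::-1])
    k=ctrl.calibration(c);print(c,k["fx"],k["cx"],k["cy"],np.round(k["R"],3).tolist(),np.round(k["t"],3))
    for l in("wedge","stirrer","low_foot","bubble"):
        print(l,[(round(d["conf"],2),d["rect"]) for d in ctrl.boxes_of(c,l)][:4])
E
```

```text
{'t': 0.0, 'q': [-1.44, 0.053, 1.614, -0.0, 1.476, -0.119], 'dq': [0.001, -0.001, -0.001, -0.0, 0.001, -0.0], 'effort': [0.002, -39.368, -37.017, -0.0, 0.007, 0.0], 'tool_pos': [0.154, -0.605, 0.23], 'tool_rot': [-3.115, -0.391, 0.0], 'contact_force': [0.247, 0.97, 0.782], 'wrist_torque': [0.059, 0.002, -0.038], 'opening': 0.085} 0.0187
scene 382.64351044954213 276.13870134386383 210.87311718695298 [[-0.014, 1.0, 0.017], [0.6, 0.022, -0.8], [-0.8, -0.001, -0.6]] [ 0.114 -0.263  1.297]
wedge [(0.7, [339.1, 192.6, 81.8, 35.2])]
stirrer [(0.57, [108.1, 126.7, 132.2, 144.0])]
low_foot [(0.68, [107.1, 127.6, 130.4, 143.2])]
bubble [(0.42, [192.7, 219.7, 9.9, 7.6])]
side 474.6132464118994 284.3794491630753 210.65992332969745 [[-0.941, -0.339, 0.014], [-0.204, 0.532, -0.822], [0.271, -0.776, -0.57]] [0.504 0.245 0.651]
wedge [(0.69, [275.7, 318.7, 39.9, 100.9]), (0.28, [275.4, 78.9, 97.8, 137.4])]
stirrer [(0.8, [275.4, 75.4, 97.7, 141.6])]
low_foot [(0.73, [276.5, 78.4, 96.1, 138.7])]
bubble []
```

View pics/scene0.png

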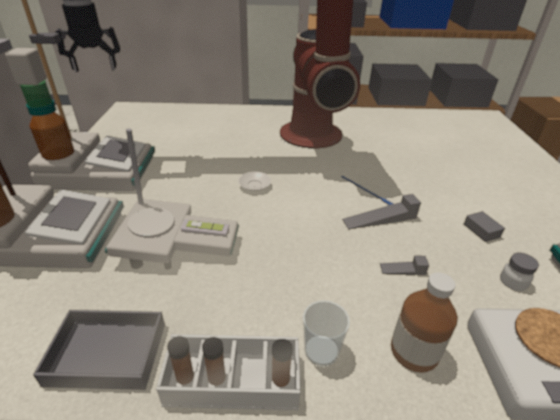

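View pics/side0.png

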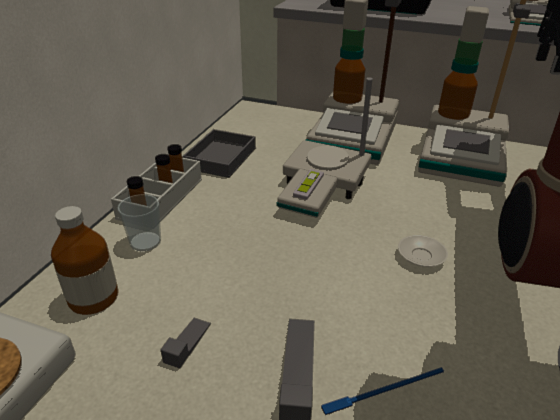

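The scene picture shows the long wedge with its tip at about (346,222) and grip block at (411,207). The short wedge is at (405,267). The stirrer's nose points right and ends near (236,235), facing the wedge tip. The side picture agrees: the nose is at (305,195) and the long wedge at (298,360), with its tip towards the stirrer. Next I'll zoom in for precise pixels.

```bash
cat > h.py <<'E'
import numpy as np,cv2
from station import ctrl
def ray(c,uv,z,k=None):
    k=k or ctrl.calibration(c);R=np.array(k["R"]);t=np.array(k["t"])
    d=R.T@np.array([(uv[0]-k["cx"])/k["fx"],(uv[1]-k["cy"])/k["fy"],1]);o=-R.T@t
    return o+d*(z-o[2])/d[2]
def px(c,X,k=None):
    k=k or ctrl.calibration(c);p=np.array(k["R"])@X+np.array(k["t"]);return np.array([k["fx"]*p[0]/p[2]+k["cx"],k["fy"]*p[1]/p[2]+k["cy"]])
E
python3 - <<'E'
from h import *
s=cv2.imread("pics/scene0.png");d=cv2.imread("pics/side0.png")
a=cv2.resize(s[185:285,105:245],None,fx=4,fy=4,interpolation=2)[:,:560]
b=cv2.resize(s[185:245,335:435],None,fx=4,fy=4,interpolation=2)
c=cv2.resize(d[120:225,265:385],None,fx=4,fy=4,interpolation=2)
o=np.zeros((600,800,3),np.uint8);o[:300,:400]=cv2.resize(a,(400,286))[:286].repeat(1,0) if 0 else cv2.copyMakeBorder(cv2.resize(a,(400,286)),0,14,0,0,0)
o[:240,400:800]=b
o[300:600,:343]=cv2.resize(c,(343,300))
w=d[310:420,265:325];o[250:600,420:611]=cv2.resize(w,(191,350))
cv2.imwrite("pics/z.png",o)
E
```

```text
(no output)
```

View pics/z.png

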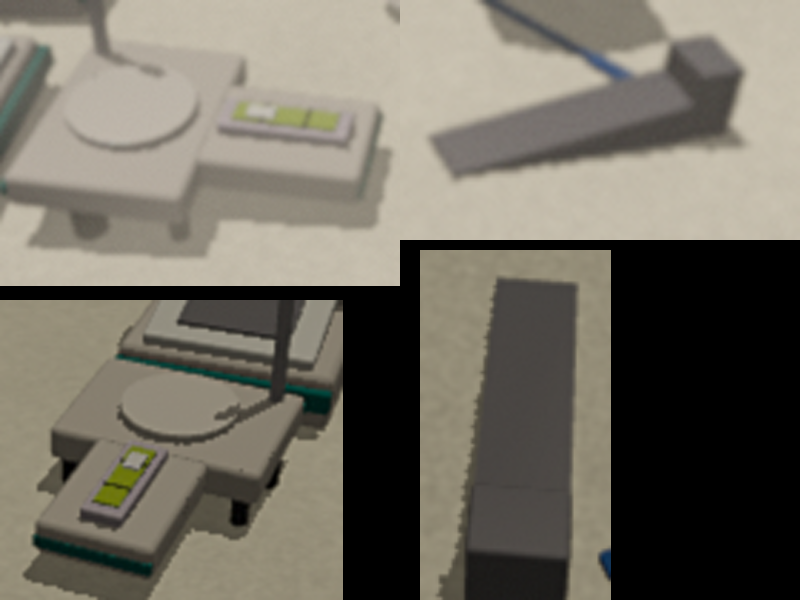

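```bash
python3 - <<'E'
from h import *
np.set_printoptions(precision=4,suppress=True)
S=lambda u,v:(105+u/2.857,185+v/2.857)
B=lambda u,v:(335+(u-400)/4,185+v/4)
C=lambda u,v:(265+u/2.857,120+(v-300)/2.857)
W=lambda u,v:(265+(u-420)/3.183,310+(v-250)/3.183)
print("wedge tip scene",ray("scene",B(430,138),.003),ray("scene",B(456,179),0))
print("wedge tip side",ray("side",W(497,278),.003),ray("side",W(577,283),.003))
print("block scene");[print(ray("scene",B(*p),.05)) for p in((670,38),(712,36),(742,72),(700,80))]
print("block side");[print(ray("side",W(*p),.05)) for p in((473,487),(570,489),(570,555),(468,552))]
print("nose near corner",ray("scene",S(362,194),.0165),ray("side",C(36,544),.0165),"right",ray("side",C(152,573),.0165))
print("level housing scene z.061/.058");[print(ray("scene",S(*p),z)) for p,z in(((222,88),.062),((355,112),.0595),((350,136),.0595),((218,122),.062))]
print("level housing side");[print(ray("side",C(*p),z)) for p,z in(((128,446),.062),((165,450),.062),((118,520),.0595),((81,512),.0595))]
for p in((88,540),(240,520),(68,475)):print("feet",ray("side",C(*p),0))
print("feet scene",ray("scene",S(90,236),0),ray("scene",S(180,238),0))
E
```

```text
wedge tip scene [0.4752 0.0513 0.003 ] [0.5096 0.0625 0.    ]
wedge tip side [0.5077 0.0573 0.003 ] [0.4699 0.0465 0.003 ]
block scene
[0.4324 0.1954 0.05  ]
[0.4292 0.2215 0.05  ]
[0.4662 0.229  0.05  ]
[0.4752 0.2021 0.05  ]
block side
[0.4673 0.2034 0.05  ]
[0.4314 0.191  0.05  ]
[0.4231 0.2183 0.05  ]
[0.4595 0.2304 0.05  ]
nose near corner [ 0.6141 -0.1981  0.0165] [ 0.6285 -0.2139  0.0165] right [ 0.5399 -0.2091  0.0165]
level housing scene z.061/.058
[ 0.5506 -0.3076  0.062 ]
[ 0.5726 -0.2055  0.0595]
[ 0.5999 -0.206   0.0595]
[ 0.5906 -0.3021  0.062 ]
level housing side
[ 0.5869 -0.2966  0.062 ]
[ 0.5597 -0.3009  0.062 ]
[ 0.5645 -0.2018  0.0595]
[ 0.5914 -0.2023  0.0595]
feet [ 0.6026 -0.2556  0.    ]
feet [ 0.5026 -0.3234  0.    ]
feet [ 0.6476 -0.3385  0.    ]
feet scene [ 0.6464 -0.3898  0.    ] [ 0.6463 -0.3255  0.    ]
```

```bash
python3 -m creep '[[0,0,0,-70,0],[0,362,-430,-70,-1.58],[0,362,-430,-70,-1.58],[0,362,-430,-70,-1.58],[0,362,-430,-70,-1.58],[0,362,-430,-70,-1.58],[0,362,-430,-70,-1.58],[0,362,-430,-70,-1.58],[0,362,-430,-70,-1.58],[0,362,-430,-70,-1.58],[0,362,-430,-70,-1.58],[0,362,-430,-70,-1.58]]' 40
```

```text
t: 1.5
tool_pos: [0.3539, -0.1915, 0.2965]
tool_rot: [2.153, 2.285, 0.0]
contact_force: [0.9, -0.2, 0.4]
opening: 0.0855
```

```bash
python3 - <<'E'
from h import *
np.set_printoptions(precision=4,suppress=True)
k=ctrl.calibration("wrist");print(k["fx"],-np.array(k["R"]).T@k["t"],np.array(k["R"])[2])
for n,X in(("foot",[.58,-.23,.01]),("wedge",[.45,.21,.05]),("tip",[.49,.055,0])):print(n,px("wrist",np.array(X),k))
im=ctrl.get_image("wrist");cv2.imwrite("pics/w1.png",im[:,:,::-1])
E
```

```text
291.23871000673074 [ 0.3494 -0.1147  0.4385] [ 0.0179 -0.3012 -0.9534]
foot [425.2789 205.9347]
wedge [ 407.1289 -236.1336]
tip [398.5626 -15.1487]
```

View pics/w1.png

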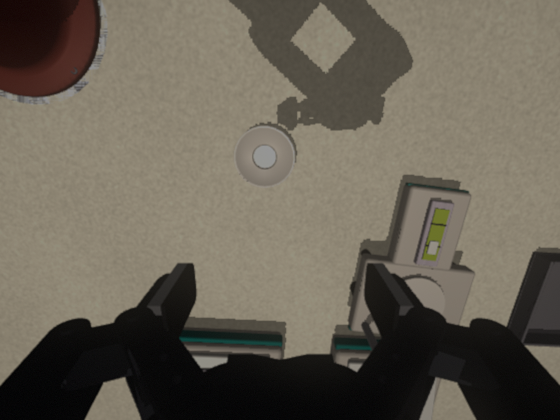

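The wrist picture shows the stirrer from above. The level housing runs from (442,200) at the nose end to (430,266) at the rear. The nose end's lower edge runs from (404,178) to (460,182). The bubble is at the rear end.

```bash
python3 - <<'E'
from h import *
np.set_printoptions(precision=4,suppress=True)
r=lambda u,v,z:ray("wrist",(u,v),z)
f=r(442.5,200,.0595);b=r(430,266,.062);print(f,b,np.degrees(np.arctan2(*(f-b)[1::-1])))
for p in((404,178,.0165),(460,182,.0165),(403,188,.045),(469,195,.045),(391,262,.05),(455,266,.05)):print(p,r(*p))
E
```

```text
[ 0.5797 -0.1969  0.0595] [ 0.5838 -0.2952  0.062 ] 92.44296612782227
(404, 178, 0.0165) [ 0.5408 -0.1779  0.0165]
(460, 182, 0.0165) [ 0.6248 -0.1778  0.0165]
(403, 188, 0.045) [ 0.5294 -0.1873  0.045 ]
(469, 195, 0.045) [ 0.6237 -0.1904  0.045 ]
(391, 262, 0.05) [ 0.5318 -0.2988  0.05  ]
(455, 266, 0.05) [ 0.6286 -0.2984  0.05  ]
```

```bash
python3 -m creep '[[0,398,117,120,-0.2],[0,398,117,150,-0.2],[0,398,117,150,-0.2],[0,398,117,150,-0.2],[0,398,117,150,-0.2],[0,398,117,150,-0.2],[0,398,117,150,-0.2],[0,398,117,150,-0.2],[0,398,117,150,-0.2],[0,398,117,150,-0.2],[0,398,117,150,-0.2],[0,398,117,150,-0.2]]'; python3 - <<'E'
from h import *
o=ctrl.get_obs();n=o["tool_rot"];print(o["tool_pos"],n,2*np.degrees(np.arctan2(n[1],n[0])))
im=ctrl.get_image("wrist");cv2.imwrite("pics/w2.png",im[:,:,::-1])
for d in ctrl.boxes_of("wrist","wedge"):print(d)
p=o["tool_pos"].copy() if hasattr(o["tool_pos"],"copy") else np.array(o["tool_pos"]);p[2]=.05;print(px("wrist",p))
E
```

```text
t: 2.55
tool_pos: [0.448, 0.2133, 0.1436]
tool_rot: [-1.915, -2.486, 0.004]
contact_force: [-0.2, -0.1, -0.3]
opening: 0.0851
[0.44797863 0.21329631 0.14362965] [-1.9153053  -2.48633161  0.00363723] -255.21655240789246
{'rect': [253.9, 182.6, 46.7, 153.9], 'conf': 0.71}
[280.1557151 209.1509937]
```

View pics/w2.png

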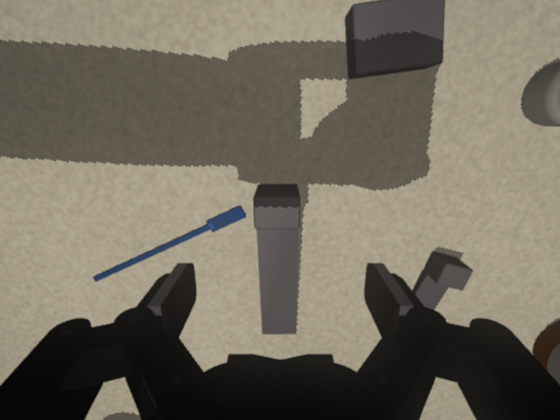

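The picture shows the block top centred at about (277,217), against a projected TCP at (280,209). So I need to shift about 6 mm towards the tip. The handle of the blue rod at (245,212) lies under the left finger's path, so I'll keep the fingertips at about 20 mm height.

```bash
python3 -m creep '[[60,-6,-2,40,0],[60,-6,-2,75,0],[60,-6,-2,100,0],[60,-6,-2,115,0],[60,-6,-2,123,0],[60,-6,-2,123,0],[255,-6,-2,123,0],[255,-6,-2,123,0],[255,-6,-2,123,0],[255,-6,-2,123,0],[255,-6,-2,123,0],[255,-6,-2,123,0]]' 40; python3 -m creep '[[255,0,0,0,0],[255,0,0,0,0],[255,0,0,0,0],[255,0,0,0,0]]'
```

```text
t: 3.65
tool_pos: [0.4503, 0.2043, 0.0253]
tool_rot: [1.92, 2.483, 0.004]
contact_force: [1.1, -1.7, 7.0]
opening: 0.0394
t: 3.98
tool_pos: [0.4504, 0.2043, 0.0253]
tool_rot: [1.92, 2.483, 0.004]
contact_force: [-0.1, -1.8, 7.4]
opening: 0.0389
```

```bash
python3 -m creep '[[255,0,0,-6,0],[255,0,0,-12,0],[255,-25,8,-12,0.03],[255,-55,18,-12,0.06],[255,-85,27,-12,0.09],[255,-115,37,-12,0.13],[255,-145,46,-12,0.16],[255,-175,56,-12,0.19],[255,-205,65,-12,0.23],[255,-230,73,-12,0.255],[255,-230,73,-12,0.255],[255,-230,73,-12,0.255]]' 80; python3 - <<'E'
from h import *
im=ctrl.get_image("wrist");k=ctrl.calibration("wrist");s=ctrl.get_image("side")
o=ctrl.get_obs();n=o["tool_rot"];print(o["tool_pos"],n,2*np.degrees(np.arctan2(n[1],n[0])))
print(px("wrist",np.array([.579,-.215,.02]),k))
c=cv2.resize(s[100:290,220:440],None,fx=2.2,fy=2.2)
o=np.zeros((420,560+484,3),np.uint8);o[:,:560]=im;o[:418,560:]=c
cv2.imwrite("pics/w3.png",cv2.resize(o,(800,322),interpolation=cv2.INTER_AREA)[:,:,::-1])
cv2.imwrite("pics/w3raw.png",im[:,:,::-1]);cv2.imwrite("pics/s3raw.png",s[:,:,::-1])
E
```

```text
t: 4.98
tool_pos: [0.5772, -0.0012, 0.0351]
tool_rot: [-2.224, -2.218, -0.0]
contact_force: [0.2, 0.4, -2.7]
opening: 0.0388
[5.76055916e-01 3.68519380e-04 3.45718862e-02] [-2.22106621e+00 -2.21975045e+00  9.71453714e-04] -270.0339520659155
[283.30691658 493.79183347]
```

View pics/w3.png

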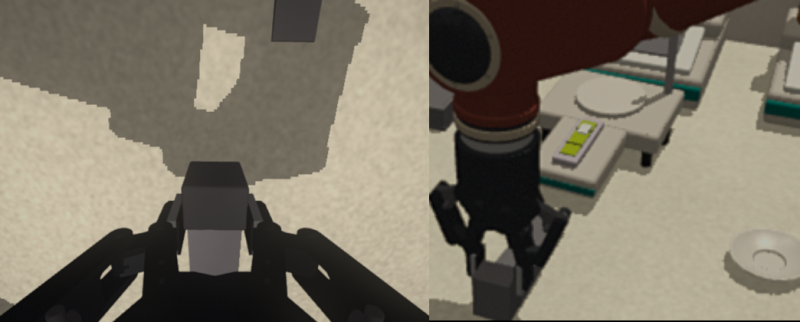

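The block is held centred in the jaws and the nose lies straight ahead. I'll lower the wedge, then push most of the way and look from the scene camera.

```bash
python3 -m creep '[[255,0,2,5,0],[255,0,2,10,0],[255,0,2,10,0],[255,-15,2,10,0],[255,-30,2,10,0],[255,-45,2,10,0],[255,-60,2,10,0],[255,-75,2,10,0],[255,-90,2,10,0],[255,-100,2,10,0],[255,-100,2,10,0],[255,-100,2,10,0]]'; python3 - <<'E'
from h import *
s=ctrl.get_image("scene");b=ctrl.get_image("side");print(ctrl.get_obs()["tool_pos"])
print([(d["conf"],d["rect"]) for d in ctrl.boxes_of("scene","bubble")])
a=cv2.resize(s[170:270,105:305],None,fx=4,fy=4,interpolation=2)
cv2.imwrite("pics/s4.png",a[:,:,::-1])
E
```

```text
t: 6.08
tool_pos: [0.5793, -0.1018, 0.0255]
tool_rot: [2.221, 2.218, -0.002]
contact_force: [-0.8, -6.2, 1.9]
opening: 0.0384
[ 0.57930134 -0.10149282  0.02550908]
[]
```

View pics/s4.png

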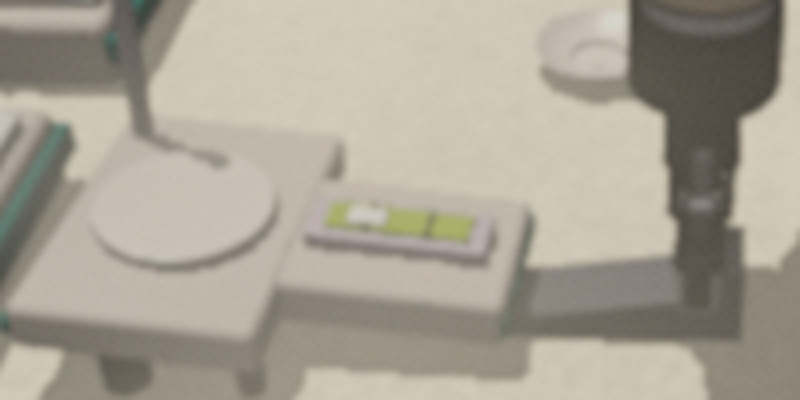

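The bubble is still at the rear, at about (367,215) in the crop. The wedge runs straight under the middle of the nose, and its block's rear edge is at 740. I estimate about 70 mm of travel is left, so I'll push on in parts and measure the bubble in code.

```bash
cat >> h.py <<'E'
def bub(c="scene"):
    im=ctrl.get_image(c)[195:265,170:245].astype(int)
    im=cv2.resize(im.astype(np.uint8),None,fx=6,fy=6,interpolation=cv2.INTER_CUBIC).astype(int)
    g=((im[...,1]-im[...,2])>45).astype(np.uint8)
    n,l,st,_=cv2.connectedComponentsWithStats(g)
    h=cv2.convexHull(np.argwhere(g)[:,::-1].astype(np.int32))
    H=np.zeros(g.shape,np.uint8);cv2.fillConvexPoly(H,h,1);H=cv2.erode(H,np.ones((9,9)))
    gm=im.min(2);w=np.argwhere((H>0)&(gm>np.percentile(gm[H>0],60))&(gm>120))
    ys,xs=np.nonzero(H);print("window",xs.min(),xs.max(),"white n",len(w),"cols",np.percentile(w[:,1],[5,50,95]) if len(w) else None)
    r=np.polyfit(xs,ys,1);cols=np.arange(xs.min(),xs.max(),12)
    print([(int(x),im[int(np.polyval(r,x)),x].tolist()) for x in cols])
    cv2.imwrite("pics/b%d.png"%int(ctrl.get_obs()["t"]*100),im[...,::-1])
E
python3 -m creep '[[255,-8,0,0,0],[255,-16,0,0,0],[255,-24,0,0,0],[255,-32,0,0,0],[255,-40,0,0,0],[255,-40,0,0,0],[255,-40,0,0,0]]'; python3 -c "
from h import *
bub()"
```

```text
t: 6.82
tool_pos: [0.5793, -0.1395, 0.0255]
tool_rot: [2.222, 2.221, 0.002]
contact_force: [-0.0, 1.3, 5.7]
opening: 0.0383
window 99 305 white n 1737 cols [152. 183. 214.]
[(99, [177, 179, 127]), (111, [174, 179, 112]), (123, [173, 180, 113]), (135, [172, 177, 110]), (147, [168, 172, 120]), (159, [195, 189, 179]), (171, [209, 204, 196]), (183, [207, 202, 193]), (195, [206, 201, 192]), (207, [191, 187, 175]), (219, [169, 174, 115]), (231, [172, 177, 108]), (243, [149, 153, 99]), (255, [156, 160, 100]), (267, [171, 177, 105]), (279, [171, 177, 106]), (291, [172, 177, 106]), (303, [168, 173, 108])][ WARN:0@1.459] global loadsave.cpp:1063 imwrite_ Unsupported depth image for selected encoder is fallbacked to CV_8U.
```

```bash
python3 -m creep '[[255,-6,0,0,0],[255,-12,0,0,0],[255,-17,0,0,0],[255,-21,0,0,0],[255,-21,0,0,0],[255,-21,0,0,0],[255,-21,0,0,0]]'; python3 -c "
from h import *
bub()" 2>/dev/null
```

```text
t: 7.45
tool_pos: [0.5793, -0.16, 0.0255]
tool_rot: [-2.222, -2.221, -0.003]
contact_force: [0.3, 4.4, 6.3]
opening: 0.0385
window 94 300 white n 1765 cols [164. 195. 226.]
[(94, [177, 180, 126]), (106, [174, 179, 111]), (118, [174, 179, 111]), (130, [175, 180, 110]), (142, [167, 171, 109]), (154, [150, 152, 104]), (166, [192, 193, 164]), (178, [207, 201, 193]), (190, [207, 202, 193]), (202, [204, 199, 190]), (214, [201, 196, 187]), (226, [174, 174, 143]), (238, [147, 151, 98]), (250, [162, 168, 101]), (262, [172, 178, 105]), (274, [171, 178, 106]), (286, [172, 179, 105]), (298, [166, 173, 107])]
```

The bubble is centred to within about 0.5 mm. Next I'll release and lift away, then recheck.

```bash
python3 -m creep '[[40,0,0,0,0],[40,0,0,0,0],[40,0,0,0,0],[40,0,0,0,0],[40,0,0,-20,0],[40,0,0,-50,0],[40,0,0,-90,0],[40,30,0,-130,0],[40,60,0,-160,0],[40,60,0,-160,0],[40,60,0,-160,0]]'; python3 - 2>/dev/null <<'E'
from h import *
bub()
s=ctrl.get_image("scene");b=ctrl.get_image("side")
o=np.zeros((420,800,3),np.uint8);o[:240,:]=0
o[:400,:400]=cv2.resize(s[175:275,195:295],(400,400),interpolation=2)
o[:400,400:]=cv2.resize(b[130:270,230:370],(400,400),interpolation=2)
cv2.imwrite("pics/f5.png",o[:,:,::-1])
E
```

```text
t: 8.42
tool_pos: [0.5806, -0.1004, 0.1887]
tool_rot: [2.216, 2.219, 0.005]
contact_force: [-0.5, -0.3, 0.3]
opening: 0.0724
window 95 299 white n 1632 cols [165. 195. 225.]
[(95, [167, 170, 115]), (107, [167, 172, 106]), (119, [167, 172, 106]), (131, [167, 172, 106]), (143, [155, 159, 101]), (155, [144, 146, 100]), (167, [187, 186, 160]), (179, [201, 196, 187]), (191, [198, 194, 184]), (203, [196, 191, 182]), (215, [193, 186, 178]), (227, [164, 165, 131]), (239, [139, 142, 93]), (251, [158, 164, 101]), (263, [166, 172, 103]), (275, [166, 171, 103]), (287, [165, 171, 101])]
```

View pics/f5.png

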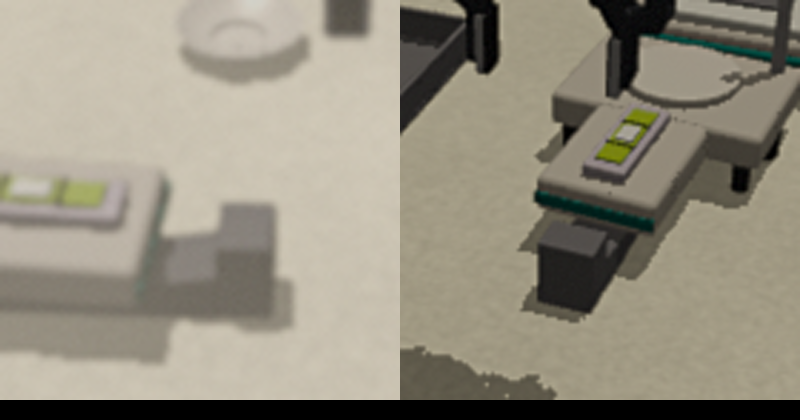

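Both views show the wedge flat under the nose, the bubble between the two lines and the gripper clear.

```bash
python3 -c "
from station import ctrl
print(ctrl.finish_job())"
```

```text
the job is handed in; nothing more can be done
None
```

I slid the long wedge, thin end first, under the stirrer's low front foot until the bubble was centred. Then I let go, raised the gripper clear and handed the job in at about 8.5 s; no verdict was reported.

- **Bubble:** it sits about 0.5 mm from centre, well between the lines. The reading was the same before and after I let go.
- **Wedge:** it looks flat in both fixed cameras, and the tool was at the same height as when I first gripped it. I did not measure its tilt.
- **Load on the wedge:** I could not measure the contact force. The nose stayed level after I let go, so the wedge must be carrying it.
- **Gripper:** after the retreat the force reading was about zero, and the tool was about 0.19 m above the bench.

**What disagreed:**
- The nose heading came out between about 85 and 92 degrees across views; I pushed in at 90.
- The bubble centred about 10 mm of travel sooner than I had estimated.
- A 7 N upward force showed at the grasp. It may have been a fingertip touching the blue rod, and nothing visible came of it.
- The bubble network found nothing in the one later picture where I tried it, so I read the bubble from pixel colours instead.

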